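Resuspend the full sample flask on the touch-start mixer

TASK

One of the two brown flasks is full of sediment and the other is empty, and they look the same: heft them to find the full, heavier one. Seat the full flask upright in the sprung rubber ring cradle of the touch-start mixer, press it gently down until you feel the cradle reach its stop, and finish while still gripping the flask and holding it pressed down there. Leave the empty flask standing upright about where it was, and do not knock over or push aside anything else on the bench.

Things in the scene. Friction and masses are not known exactly. Their poses are not given: they have to be found in the camera images.
- flask_1: round flask, flat foot, brown with a paper band, blue ribbed cap; 72 mm across the ball, 124 mm tall. Origin: centre of its foot (36 mm across), z up the neck. Ball centre 36 mm up; neck 27 mm across, 68 to 96 mm up; cap 33 mm across, 96 to 124 mm up. One flask is full of wet sediment (300 to 420 g), the other empty (90 to 135 g); they look alike and either may be the full one.
- flask_2: round flask, flat foot, brown with a paper band, blue ribbed cap; 72 mm across the ball, 124 mm tall. Origin: centre of its foot (36 mm across), z up the neck. Ball centre 36 mm up; neck 27 mm across, 68 to 96 mm up; cap 33 mm across, 96 to 124 mm up. One flask is full of wet sediment (300 to 420 g), the other empty (90 to 135 g); they look alike and either may be the full one.
- flask_1_cap (a point): centre of flask_1's cap, 110 mm above its foot: the place to grip from above.
- flask_2_cap (a point): centre of flask_2's cap, 110 mm above its foot: the place to grip from above.
- mixer: vortex mixer, cream and grey, fixed to the bench; foot 165 mm (its x) by 130 mm (its y), housing top 88 mm above the bench; sloping control panel with a black knob towards its own -x. Origin: centre of its underside. The ring cradle stands on it, 22 mm along its +x.
- cradle_rim (a point): centre of the cradle's black rubber ring at its upper rim, 136 mm above the bench when not pressed; goes down with the cradle. The ring is a funnel, 88 mm across outside, narrowing to an opening 52 mm across 9 mm below the rim, on whose edge the flask's ball sits; a seated flask's foot is about 20 mm below the rim, clear of the plate beneath.
- cradle (a joint): how far the cradle is pressed down, in m: 0 when up, 0.010 at its stop. A preloaded spring carries it: about 7 N on the cradle before it moves (so a flask merely standing in it does not press it), about 15 N in all at the stop.
- vial_1: glass vial with white cap, 27 mm across, 58 mm tall; bystander. Origin: centre of its underside.
- vial_2: glass vial with white cap, 27 mm across, 58 mm tall; bystander. Origin: centre of its underside.
- dish: closed petri dish, 92 mm across, 16 mm high; bystander. Origin: centre of its underside.
- jar: glass sample jar with black lid, 62 mm across, 74 mm tall; bystander. Origin: centre of its underside.
- wash_bottle: white wash bottle with red cap and bent spout, 62 mm across, 180 mm tall; bystander. Origin: centre of its underside; the spout reaches 58 mm along its -x.
- forceps: steel forceps lying along their x, 125 mm long, 6 mm high; bystander. Origin: centre of the underside.
Things that resemble listed ones, but are neither listed nor needed, are in the scene too. What is shaped like the flask_1 but purple is not meant.

How it is judged:
By the outcome, as a careful person would: the job done as asked, in the order asked, and still so for the second after the job is handed in, while the arm keeps its last pose, push and grip.
It also fails if it takes over 61 s, if anything falls off the work surface, if the arm or the gripper's body presses on something with over 40 N, if the wrist force passes 120 N, or if a joint passes its speed limit or range.

ROBOT

A 6-joint arm with a two-finger parallel gripper is mounted at the origin on the work surface. World frame = base frame: x ahead of the robot, y to its left, z up, the work surface at z = 0. Lengths are in m, angles in rad, forces in N, time in s.
With the tool pointing down it reaches from about 0.225 to 0.875 m from the base axis. Payload 3.4 kg.
Tool frame: the origin (TCP) lies midway between the tips of the shut fingers; the grasp point (between the pads) lies 19 mm behind it (manip.grasp_offset is the distance from the TCP to the grasp point, in m); x points along the fingers, y is the direction in which the jaws open and shut, and the axes are right-handed (so a half turn about x gives the same grasp; the last joint's range is limited). The gripper opens to 85 mm and grips with 20 to 120 N. Pads are 22 mm wide; open, the fingers measure 114 mm over their backs; the gripper's body (76 mm by 85 mm) begins 54 mm behind the grasp point. The pads swing forward as they close: fully open they stand 13 mm farther back than shut.
Start: joints at [-0.121, 0.276, 1.505, -0, 1.361, -0.121], TCP at [0.575, -0, 0.231] pointing down, gripper open.
Joint ranges: [-2.89, 2.89], [-0.75, 2.08], [0.22, 2.7], [-1.18, 4.32], [0.11, 2.71], [-2.7, 2.7]. Speed limits (rad/s): [2.57, 2.57, 3.14, 3.14, 3.14, 3.14].

INTERFACE

Orientations are given as a unit quaternion [w, x, y, z].
In Python, from rig import manip gives the robot as it stands.
- The arm moves only by the shell command python3 -m creep 'ROWS' [OPENING] [FORCE]. ROWS is a JSON object of lists of equal length, an entry for each row: "delta_pos": the shift along the tool's x, y, z in cm, a list of three; "dr": the turn, a rotation vector about the tool's x, y, z in rad, a list of three. In form: {"delta_pos": [[dx, dy, dz], ...], "dr": [[rx, ry, rz], ...]}. A call has 1 to 10 rows; each row is the pose to reach, as a shift and turn from the pose commanded when the call began, along the tool's axes at that moment; what a row does not reach only later rows make up. A row lasts 1/10 s, in which the tool goes at most 50 mm and 8.59 degrees, less where a joint would pass 70% of its speed; a pose out of reach is approached as far as the arm can. A call with a gripper value outside its range is refused whole. OPENING is the opening, from -1 (shut) to 1 (fully open), set as the call begins (- or left out, the last holds). The fingers move at their own pace and stop on an object; FORCE is the grip in N (left out, the last holds). Time passes only in rows, so rows that repeat a pose let the fingers close. It gives the time, the measured TCP pose, the force and the opening at its end, in the units of the state.
- manip.get_state(): the state, without advancing time (a new reading comes with each control period).
- manip.get_image(name): name is "scene" or "side" or "wrist"; returns a dict with "pixels" (384x512x3 uint8, blue, green, red), "depth" (384x512 float32, m along the optical axis (not along the pixel's ray), 0 where there is no reading), "intrinsics" (3x3 intrinsics, pixels), "rvec" (rotation vector, rad) and "tvec" (3), from world to camera coordinates, as OpenCV has them. Camera axes: x right, y down, z forward; pixel columns grow to the right and rows downward; lengths in m; the calibration is good to about 2 mm. A picture is of the moment at which its call begins.
- manip.sign_off(): hands the job in, once; it reports no verdict.
The state is a dict: "clock": time; "qpos": joint angles; "qd": joint speeds; "effort": joint torques, N m; "position": TCP position; "ee_rot": TCP orientation; "contact_force": force on the tool from outside, world axes, zero at the start; "moment": the same for the moment, N m; "width": finger opening in m.
Only numpy, scipy, OpenCV 4.12 (cv2) and the standard library are available. Lean on these libraries where they do the work, as an engineer would, in place of code of your own. Each camera call takes 0.05 s, during which the arm holds its last target. There are 200 camera calls.

## Working session

There is one attempt and no reset: what is moved stays moved. The work goes in short steps, Python scripts to look and compute and a shell command to move; the robot and the scene stay as the last step left them, time stands still between calls to the robot, and variables do not carry over. Pictures are saved under pics/ and viewed, about 8 in all and at most 12, crops included, and the job is handed in when it is done.

```bash
mkdir -p pics
cat > h.py <<'E'
import numpy as np, cv2
from rig import manip
def grab(n):
    im=manip.get_image(n); im['R']=cv2.Rodrigues(np.array(im['rvec'],float))[0]; return im
def pts(im):
    K=np.array(im['intrinsics']);d=im['depth'];v,u=np.mgrid[:d.shape[0],:d.shape[1]]
    c=np.stack([(u-K[0,2])/K[0,0]*d,(v-K[1,2])/K[1,1]*d,d],-1)
    return (c-np.array(im['tvec']).ravel())@im['R']
E
python3 - <<'E'
from h import *
s=manip.get_state();print({k:np.round(v,3) for k,v in s.items()})
a=grab('scene');b=grab('side')
np.savez('a.npz',P=pts(a),d=a['depth'],px=a['pixels']);np.savez('b.npz',P=pts(b),d=b['depth'],px=b['pixels'])
cv2.imwrite('pics/1.png',a['pixels']);cv2.imwrite('pics/2.png',b['pixels'])
E
```

```text
{'clock': np.float64(0.0), 'qpos': array([-0.121,  0.277,  1.506,  0.   ,  1.361, -0.121]), 'qd': array([-0.001, -0.001,  0.   ,  0.   ,  0.   ,  0.001]), 'effort': array([ 1.0000e-03, -4.1677e+01, -2.4581e+01, -0.0000e+00,  1.1000e-02,
        0.0000e+00]), 'position': array([0.574, 0.   , 0.23 ]), 'ee_rot': array([ 0.499,  0.5  ,  0.501, -0.5  ]), 'contact_force': array([ 0.137, -0.256, -0.426]), 'moment': array([ 0.023, -0.043,  0.021]), 'width': np.float64(0.085)}
```

View pics/1.png

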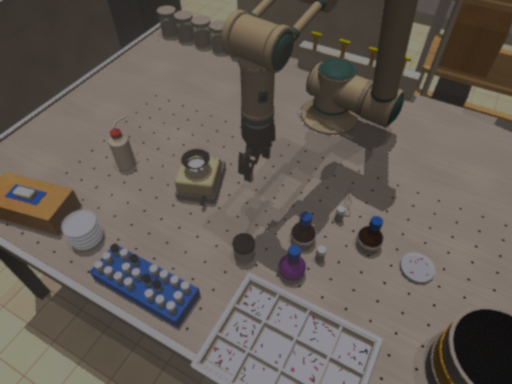

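View pics/2.png

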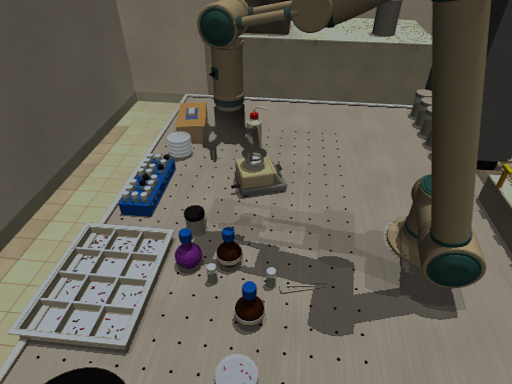

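The scene view shows the brown flasks' caps at (307,218) and (376,223). The purple decoy's cap is at (296,253), the mixer ring at (196,160) and the jar at (244,248). The side view shows the brown caps at (229,234) and (250,289), the purple one at (186,236) and the ring at (256,158).

Run:
```python
from h import *
for f,caps,ring in(('a.npz',[(307,218),(376,223),(296,253)],(196,160)),('b.npz',[(229,234),(250,289),(186,236)],(256,158))):
    z=np.load(f);P=z['P'];hsv=cv2.cvtColor(z['px'],cv2.COLOR_BGR2HSV)
    m=cv2.inRange(hsv,(98,150,60),(118,255,255))
    n,l,st,c=cv2.connectedComponentsWithStats(m)
    for u,v in caps:
        i=np.argmin(np.hypot(*(c[1:]-[u,v]).T))+1
        q=P[(l==i)&(z['d']>0)]; t=q[q[:,2]>.118]
        print(f,c[i].round(),st[i,4],'all',q.mean(0).round(3),'max z',q[:,2].max().round(3),'top',len(t),t.mean(0).round(3) if len(t) else '', t.min(0).round(3)if len(t) else'',t.max(0).round(3)if len(t) else'')
    u,v=ring;w=P[v-25:v+30,u-35:u+36].reshape(-1,3)
    for lo,hi in((.128,.142),(.08,.092)):
        q=w[(w[:,2]>lo)&(w[:,2]<hi)];
        if len(q): print('z',lo,len(q),np.median(q,0).round(3),q.min(0).round(3),q.max(0).round(3),((q.min(0)+q.max(0))/2).round(3))
# heightmap, objects above 10mm
P=np.load('a.npz')['P'];Q=np.load('b.npz')['P']
A=np.vstack([P.reshape(-1,3),Q.reshape(-1,3)])
x0,x1,y0,y1=.25,.8,-.4,.35
k=(A[:,0]>x0)&(A[:,0]<x1)&(A[:,1]>y0)&(A[:,1]<y1)&(A[:,2]<.2);A=A[k]
H=np.zeros((275,375),np.uint8)
i=((A[:,0]-x0)/.002).astype(int).clip(0,274);j=((A[:,1]-y0)/.002).astype(int).clip(0,374)
np.maximum.at(H,(i,j),(A[:,2]*1000).clip(0,200).astype(np.uint8))
H=cv2.flip(cv2.resize(H,None,fx=2,fy=2,interpolation=0),-1)
cv2.imwrite('pics/3.png',cv2.applyColorMap((H*1.4).clip(0,255).astype(np.uint8),cv2.COLORMAP_TURBO))
```

```text
a.npz [307. 217.] 47 all [0.569 0.149 0.124] max z 0.128 top 47 [0.569 0.149 0.124] [0.555 0.14  0.12 ] [0.584 0.158 0.128]
a.npz [376. 221.] 80 all [0.492 0.317 0.123] max z 0.128 top 79 [0.492 0.317 0.123] [0.477 0.305 0.119] [0.506 0.33  0.128]
a.npz [294. 250.] 84 all [0.677 0.163 0.124] max z 0.127 top 83 [0.677 0.163 0.124] [0.662 0.15  0.12 ] [0.69  0.176 0.127]
z 0.128 219 [ 0.527 -0.239  0.134] [ 0.497 -0.272  0.128] [ 0.583 -0.188  0.14 ] [ 0.54  -0.23   0.134]
z 0.08 697 [ 0.563 -0.205  0.087] [ 0.461 -0.287  0.08 ] [ 0.61  -0.156  0.092] [ 0.536 -0.222  0.086]
b.npz [228. 231.] 79 all [0.566 0.149 0.124] max z 0.127 top 78 [0.566 0.149 0.124] [0.551 0.134 0.12 ] [0.58  0.161 0.127]
b.npz [249. 288.] 135 all [0.489 0.32  0.123] max z 0.127 top 130 [0.488 0.32  0.123] [0.475 0.305 0.118] [0.504 0.333 0.127]
b.npz [184. 233.] 92 all [0.676 0.166 0.123] max z 0.127 top 89 [0.676 0.165 0.123] [0.662 0.149 0.118] [0.691 0.18  0.127]
z 0.128 92 [ 0.523 -0.236  0.135] [ 0.499 -0.275  0.128] [ 0.582 -0.187  0.138] [ 0.54  -0.231  0.133]
z 0.08 513 [ 0.53  -0.205  0.087] [ 0.461 -0.3    0.08 ] [ 0.608 -0.158  0.092] [ 0.535 -0.229  0.086]
```

View pics/3.png

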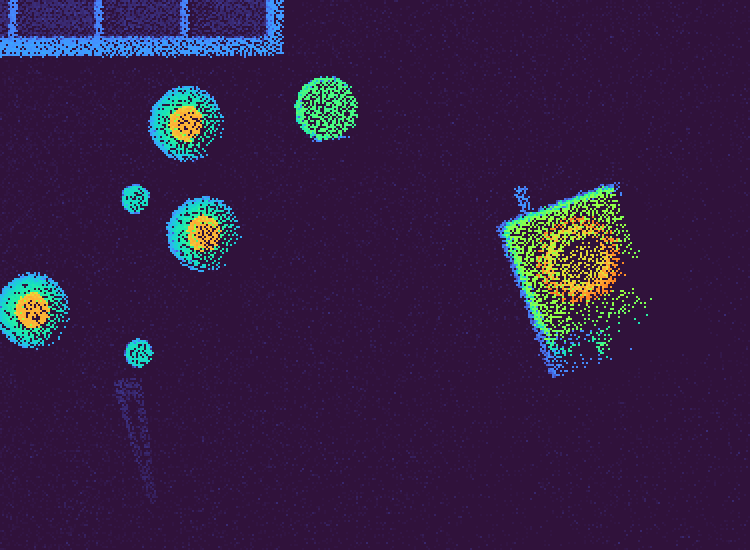

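The map shows flask A at (0.568, 0.149), flask B at (0.490, 0.319) and the ring at about (0.540, -0.230). In both views the cap tops come out at 0.124–0.128 m and the rim at 0.134–0.136 m, which matches the given sizes. I'll move above flask A.

```bash
python3 -m creep '{"delta_pos":[[0,-0.1,-3],[0,-0.3,-7],[0,-0.5,-11],[0,-0.6,-14],[0,-0.6,-14.9],[0,-0.6,-14.9],[0,-0.6,-14.9]],"dr":[[0,0,0],[0,0,0],[0,0,0],[0,0,0],[0,0,0],[0,0,0],[0,0,0]]}' 0.5 60
python3 - <<'E'
from h import *
a=grab('wrist');P=pts(a);cv2.imwrite('pics/4.png',a['pixels'])
m=cv2.inRange(cv2.cvtColor(a['pixels'],cv2.COLOR_BGR2HSV),(98,150,40),(118,255,255))
n,l,st,c=cv2.connectedComponentsWithStats(m)
for i in range(1,n):
    if st[i,4]>150:
        q=P[(l==i)&(a['depth']>0)];t=q[abs(q[:,2]-.124)<.004];print(c[i].round(),st[i,4],len(t),(t.min(0)+t.max(0))/2,t.mean(0))
s=manip.get_state();print(s['position'],s['contact_force'],s['width'])
E
```

```text
clock: 0.8
position: [0.569, 0.148, 0.231]
ee_rot: [-0.5, -0.5, -0.5, 0.5]
contact_force: [0.3, -0.3, -0.3]
width: 0.0638
[151.   5.] 207 89 [0.48735981 0.30246038 0.12334742] [0.48788    0.30255428 0.12288116]
[366. 175.] 1155 974 [0.67394006 0.16394086 0.12356713] [0.67331849 0.16402024 0.12457627]
[248. 193.] 997 889 [0.56405281 0.14664241 0.12352155] [0.56420694 0.14717031 0.12475314]Traceback (most recent call last):
  File "<stdin>", line 7, in <module>
    return umr_minimum(a, axis, None, out, keepdims, initial, where)
ValueError: zero-size array to reduction operation minimum which has no identity
```

View pics/4.png

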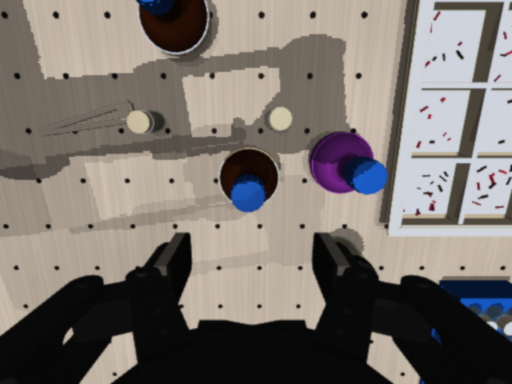

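The wrist view shows A's cap at (248,193) between the fingers, the purple one well clear at (368,175) and the vials low down. The cap reads (0.565, 0.147). I'll descend and grip.

```bash
python3 -m creep '{"delta_pos":[[3,-0.3,0],[7,-0.3,0],[11,-0.3,0],[13.5,-0.3,0],[14.3,-0.3,0],[14.3,-0.3,0],[14.3,-0.3,0]],"dr":[[0,0,0],[0,0,0],[0,0,0],[0,0,0],[0,0,0],[0,0,0],[0,0,0]]}'
python3 -m creep '{"delta_pos":[[0,0,0],[0,0,0],[0,0,0],[0,0,0],[0,0,0],[0,0,0],[0,0,0],[0,0,0]],"dr":[[0,0,0],[0,0,0],[0,0,0],[0,0,0],[0,0,0],[0,0,0],[0,0,0],[0,0,0]]}' -1 60
```

```text
clock: 1.55
position: [0.5674, 0.1485, 0.0897]
ee_rot: [0.5, 0.501, 0.499, -0.5]
contact_force: [1.2, 0.0, -0.8]
width: 0.0636
clock: 2.35
position: [0.5667, 0.1492, 0.0899]
ee_rot: [0.501, 0.501, 0.5, -0.499]
contact_force: [-0.0, -0.2, 7.4]
width: 0.0306
```

```bash
python3 -m creep '{"delta_pos":[[-1,0,0],[-2.5,0,0],[-4,0,0],[-4,0,0],[-4,0,0],[-4,0,0],[-4,0,0],[-4,0,0],[-4,0,0],[-4,0,0]],"dr":[[0,0,0],[0,0,0],[0,0,0],[0,0,0],[0,0,0],[0,0,0],[0,0,0],[0,0,0],[0,0,0],[0,0,0]]}'
python3 - <<'E'
from h import *
for i in range(3): s=manip.get_state();print(s['contact_force'],s['moment'])
a=grab('side');cv2.imwrite('pics/5.png',cv2.resize(a['pixels'][140:340,120:340],None,fx=2.5,fy=2.5))
for i in range(3): s=manip.get_state();print(s['contact_force'],s['moment'])
E
```

```text
clock: 3.35
position: [0.566, 0.149, 0.1281]
ee_rot: [-0.5, -0.5, -0.5, 0.5]
contact_force: [-0.5, -0.3, -0.7]
width: 0.031
[-0.45560876 -0.34818612 -0.67590814] [-0.00448577 -0.04024119 -0.03421813]
[-0.45560876 -0.34818612 -0.67590814] [-0.00448577 -0.04024119 -0.03421813]
[-0.45560876 -0.34818612 -0.67590814] [-0.00448577 -0.04024119 -0.03421813]
[-0.00392384  0.38214576 -1.02630453] [ 0.02516121 -0.03415557  0.08100173]
[-0.00392384  0.38214576 -1.02630453] [ 0.02516121 -0.03415557  0.08100173]
[-0.00392384  0.38214576 -1.02630453] [ 0.02516121 -0.03415557  0.08100173]
```

View pics/5.png

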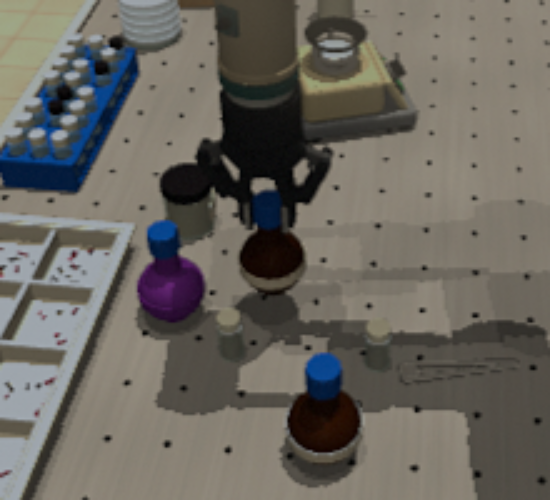

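Flask A hangs upright, clear of the bench. The wrist reads only about -0.7 to -1.0 N against a -0.4 N baseline, so A looks empty. I'll put it back and heft B to compare.

```bash
python3 -m creep '{"delta_pos":[[1,0,0],[2.2,0,0],[3.2,0,0],[3.8,0,0],[4,0,0],[4,0,0],[4,0,0]],"dr":[[0,0,0],[0,0,0],[0,0,0],[0,0,0],[0,0,0],[0,0,0],[0,0,0]]}'
python3 -m creep '{"delta_pos":[[0,0,0],[0,0,0],[0,0,0],[0,0,0],[0,0,0]],"dr":[[0,0,0],[0,0,0],[0,0,0],[0,0,0],[0,0,0]]}' 0.4
python3 -m creep '{"delta_pos":[[-2,0,0],[-5,0,0],[-9,0,0],[-12,0,0],[-14,0,0],[-14,0,0]],"dr":[[0,0,0],[0,0,0],[0,0,0],[0,0,0],[0,0,0],[0,0,0]]}'
```

```text
clock: 4.1
position: [0.5651, 0.149, 0.0899]
ee_rot: [0.5, 0.5, 0.5, -0.5]
contact_force: [-5.0, 0.2, 12.6]
width: 0.0306
clock: 4.6
position: [0.566, 0.149, 0.0879]
ee_rot: [-0.5, -0.5, -0.5, 0.5]
contact_force: [-1.0, -1.3, 0.7]
width: 0.0596
clock: 5.2
position: [0.568, 0.1493, 0.2316]
ee_rot: [0.502, 0.502, 0.499, -0.498]
contact_force: [0.2, -0.0, -0.6]
width: 0.0599
```

```bash
python3 -m creep '{"delta_pos":[[0,-1.5,-3.5],[0,-3.5,-8],[0,-5.5,-12.5],[0,-7,-16],[0,-7.6,-17],[0,-7.6,-17],[0,-7.6,-17],[0,-7.6,-17]],"dr":[[0,0,0],[0,0,0],[0,0,0],[0,0,0],[0,0,0],[0,0,0],[0,0,0],[0,0,0]]}'
python3 - <<'E'
from h import *
a=grab('wrist');P=pts(a);b=grab('side')
cv2.imwrite('pics/6.png',np.hstack([cv2.resize(a['pixels'],(400,300)),cv2.resize(b['pixels'][150:350,90:356],(400,300))]))
for im in(a,b):
  P=pts(im);m=cv2.inRange(cv2.cvtColor(im['pixels'],cv2.COLOR_BGR2HSV),(98,150,40),(118,255,255))
  n,l,st,c=cv2.connectedComponentsWithStats(m)
  for i in range(1,n):
    q=P[(l==i)&(im['depth']>0)];t=q[abs(q[:,2]-.124)<.004]
    if len(t)>40:print(c[i].round(),st[i,4],((t.min(0)+t.max(0))/2).round(3),t.mean(0).round(3))
s=manip.get_state();print(s['position'],s['contact_force'],s['width'])
E
```

```text
clock: 6.0
position: [0.4907, 0.3176, 0.2278]
ee_rot: [-0.5, -0.5, -0.499, 0.501]
contact_force: [-0.2, -0.3, -0.5]
width: 0.06
[248. 191.] 1010 [0.487 0.319 0.124] [0.487 0.319 0.125]
[428. 333.] 135 [0.674 0.167 0.125] [0.674 0.168 0.125]
[185. 235.] 160 [0.676 0.164 0.123] [0.675 0.165 0.124]
[249. 290.] 205 [0.488 0.319 0.123] [0.488 0.32  0.124]
[0.49077105 0.31765035 0.22813176] [-0.0228723   0.43945129 -0.22366492] 0.06018056319073667
```

View pics/6.png

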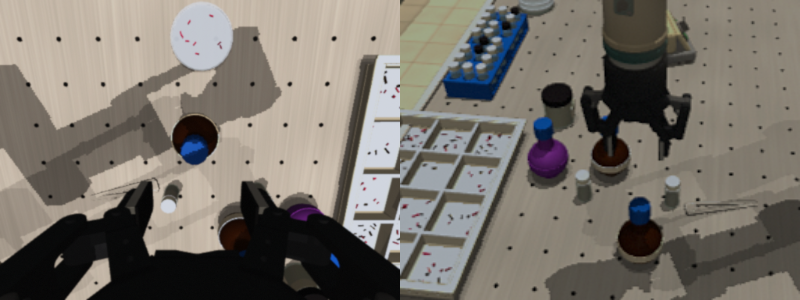

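The wrist view shows B's cap at about (193,150) between the fingers, and B measures (0.488, 0.319). The side view shows A upright at (610,155) and the vials undisturbed. Next is gripping and hefting B.

```bash
python3 -m creep '{"delta_pos":[[3,-0.2,-0.1],[7,-0.2,-0.1],[11,-0.2,-0.1],[13.3,-0.2,-0.1],[14,-0.2,-0.1],[14,-0.2,-0.1],[14,-0.2,-0.1]],"dr":[[0,0,0],[0,0,0],[0,0,0],[0,0,0],[0,0,0],[0,0,0],[0,0,0]]}'
python3 -m creep '{"delta_pos":[[0,0,0],[0,0,0],[0,0,0],[0,0,0],[0,0,0],[0,0,0],[0,0,0]],"dr":[[0,0,0],[0,0,0],[0,0,0],[0,0,0],[0,0,0],[0,0,0],[0,0,0]]}' -1 80
python3 -m creep '{"delta_pos":[[-1,0,0],[-2.5,0,0],[-4,0,0],[-5,0,0],[-5,0,0],[-5,0,0],[-5,0,0],[-5,0,0],[-5,0,0],[-5,0,0]],"dr":[[0,0,0],[0,0,0],[0,0,0],[0,0,0],[0,0,0],[0,0,0],[0,0,0],[0,0,0],[0,0,0],[0,0,0]]}'
```

```text
clock: 6.8
position: [0.4894, 0.3202, 0.0897]
ee_rot: [0.5, 0.501, 0.499, -0.499]
contact_force: [0.1, 0.7, -0.2]
width: 0.0597
clock: 7.5
position: [0.4887, 0.3205, 0.0901]
ee_rot: [0.5, 0.501, 0.5, -0.499]
contact_force: [-2.1, 0.5, 6.6]
width: 0.0306
clock: 8.5
position: [0.4879, 0.3199, 0.1379]
ee_rot: [-0.5, -0.5, -0.5, 0.5]
contact_force: [-0.2, -0.5, -3.8]
width: 0.0305
```

B reads -3.8 N against about -0.8 N for A, so B is the full flask. I'll raise it well clear and carry it to above the ring.

```bash
python3 -m creep '{"delta_pos":[[-1.5,0,0],[-4,0,0],[-7,0,0],[-10,0,0],[-12.5,0,1],[-13,0.5,3],[-13,1,6],[-13,1.3,9.5],[-13,1.6,13.5],[-13,2,17]],"dr":[[0,0,0],[0,0,0],[0,0,0],[0,0,0],[0,0,0],[0,0,0],[0,0,0],[0,0,0],[0,0,0],[0,0,0]]}'
python3 -m creep '{"delta_pos":[[0,0.4,4],[0,0.8,8],[0,1.2,12],[0,1.6,16],[0,2,20],[0,2.4,24],[0,2.6,27],[0,2.8,29],[0,2.9,30],[0,2.9,30]],"dr":[[0,0,0],[0,0,0],[0,0,0],[0,0,0],[0,0,0],[0,0,0],[0,0,0],[0,0,0],[0,0,0],[0,0,0]]}'
python3 -m creep '{"delta_pos":[[0,0.1,2],[0,0.2,4.5],[0,0.3,6.5],[0,0.3,7.8],[0,0.3,8],[0,0.3,8],[0,0.3,8]],"dr":[[0,0,0],[0,0,0],[0,0,0],[0,0,0],[0,0,0],[0,0,0],[0,0,0]]}'
python3 - <<'E'
from h import *
a=grab('scene');b=grab('side');w=grab('wrist')
cv2.imwrite('pics/7.png',np.vstack([np.hstack([cv2.resize(a['pixels'][80:230,90:290],(400,300)),cv2.resize(b['pixels'][60:210,150:350],(400,300))]),np.hstack([cv2.resize(w['pixels'],(400,300))]*1+[np.zeros((300,400,3),np.uint8)])]))
for n,im in(('s',a),('d',b),('w',w)):
  P=pts(im).reshape(-1,3)
  q=P[(np.hypot(P[:,0]-.54,P[:,1]+.23)<.055)&(P[:,2]>.130)&(P[:,2]<.141)]
  if len(q)>20:
    r=np.c_[q[:,:2]*2,np.ones(len(q))];k=np.linalg.lstsq(r,(q[:,:2]**2).sum(1),rcond=None)[0]
    print(n,len(q),q.min(0).round(3),q.max(0).round(3),'fit',k[:2].round(3),np.sqrt(k[2]+k[0]**2+k[1]**2).round(3))
s=manip.get_state();print(s['position'],s['contact_force'],s['width'])
E
```

```text
clock: 9.5
position: [0.5076, 0.1483, 0.2682]
ee_rot: [0.5, 0.5, 0.5, -0.5]
contact_force: [-0.1, 0.4, -2.9]
width: 0.0302
clock: 10.5
position: [0.537, -0.1509, 0.268]
ee_rot: [-0.499, -0.5, -0.5, 0.5]
contact_force: [-0.3, -0.0, -3.0]
width: 0.0301
clock: 11.2
position: [0.5399, -0.2286, 0.2684]
ee_rot: [0.5, 0.5, 0.501, -0.499]
contact_force: [0.8, 0.4, -4.0]
width: 0.03
s 164 [ 0.497 -0.271  0.13 ] [ 0.582 -0.187  0.139] fit [ 0.541 -0.228] 0.038
d 122 [ 0.499 -0.271  0.13 ] [ 0.582 -0.187  0.14 ] fit [ 0.54  -0.227] 0.039
w 1193 [ 0.495 -0.232  0.13 ] [ 0.581 -0.186  0.139] fit [ 0.538 -0.228] 0.038
[ 0.54002012 -0.22903763  0.2684459 ] [ 0.45587648 -0.5234353  -3.51871615] 0.03031925472298194
```

View pics/7.png

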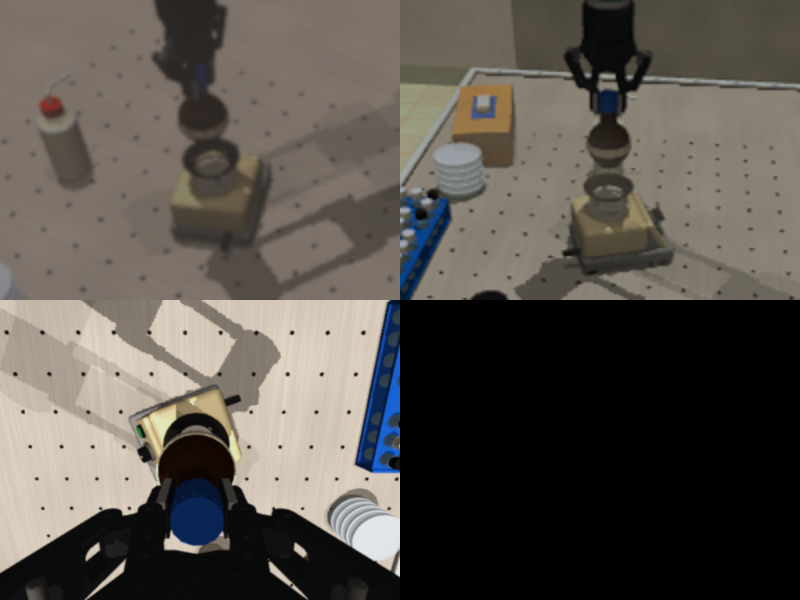

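All three views put the ring at (0.540, -0.228). The TCP is at (0.540, -0.229), with the flask hanging upright right above it. Contact should come after about 6.3 cm, and the stop after about 7.3 cm. I'll go down quickly at first, then in small steps.

```bash
python3 -m creep '{"delta_pos":[[1,0,0],[2.5,0,0],[4,0,0],[5,0,0],[5.5,0,0],[5.5,0,0],[5.5,0,0]],"dr":[[0,0,0],[0,0,0],[0,0,0],[0,0,0],[0,0,0],[0,0,0],[0,0,0]]}'
python3 -m creep '{"delta_pos":[[0.2,0,0],[0.4,0,0],[0.6,0,0],[0.8,0,0],[0.8,0,0],[0.8,0,0]],"dr":[[0,0,0],[0,0,0],[0,0,0],[0,0,0],[0,0,0],[0,0,0]]}'
python3 -m creep '{"delta_pos":[[0.1,0,0],[0.2,0,0],[0.2,0,0],[0.2,0,0]],"dr":[[0,0,0],[0,0,0],[0,0,0],[0,0,0]]}'
```

```text
clock: 12.05
position: [0.5404, -0.2302, 0.2137]
ee_rot: [0.5, 0.5, 0.5, -0.5]
contact_force: [0.2, -0.8, -3.6]
width: 0.0303
clock: 12.65
position: [0.5404, -0.2301, 0.207]
ee_rot: [0.501, 0.5, 0.499, -0.5]
contact_force: [-1.6, 1.6, 5.3]
width: 0.0301
clock: 13.05
position: [0.5404, -0.2301, 0.2053]
ee_rot: [0.501, 0.5, 0.499, -0.5]
contact_force: [-1.4, 1.6, 7.4]
width: 0.0299
```

```bash
for i in 1 2 3; do python3 -m creep '{"delta_pos":[[0.1,0,0],[0.2,0,0],[0.2,0,0],[0.2,0,0]],"dr":[[0,0,0],[0,0,0],[0,0,0],[0,0,0]]}' | grep -E 'pos|force'; done
```

```text
position: [0.5404, -0.23, 0.2036]
contact_force: [-1.3, 1.3, 8.4]
position: [0.5405, -0.23, 0.202]
contact_force: [-1.8, 2.4, 9.6]
position: [0.5405, -0.23, 0.2002]
contact_force: [-2.9, 2.4, 11.2]
```

```bash
for i in 1 2; do python3 -m creep '{"delta_pos":[[0.1,0,0],[0.1,0,0],[0.1,0,0]],"dr":[[0,0,0],[0,0,0],[0,0,0]]}' | grep -E 'pos|force'; done
```

```text
position: [0.5405, -0.23, 0.1994]
contact_force: [-2.4, 2.5, 11.2]
position: [0.5406, -0.23, 0.1991]
contact_force: [-3.6, 3.9, 14.2]
```

The last 1 mm step moved the tool only 0.3 mm while the force jumped 3 N, which marks the stop. I'll add a small margin and verify.

```bash
python3 -m creep '{"delta_pos":[[0.05,0,0],[0.05,0,0],[0.05,0,0],[0.05,0,0],[0.05,0,0]],"dr":[[0,0,0],[0,0,0],[0,0,0],[0,0,0],[0,0,0]]}'
python3 - <<'E'
from h import *
a=grab('scene');b=grab('side')
cv2.imwrite('pics/8.png',np.vstack([np.hstack([cv2.resize(a['pixels'][80:230,90:290],(400,300)),cv2.resize(b['pixels'][60:210,150:350],(400,300))]),np.hstack([cv2.resize(a['pixels'][150:300,220:420],(400,300)),cv2.resize(b['pixels'][200:384,100:346],(400,300))])]))
for im in(a,b):
  P=pts(im);px=im['pixels'].max(2);r=np.hypot(P[...,0]-.54,P[...,1]+.229)
  q=P[(r>.036)&(r<.045)&(P[...,2]>.11)&(P[...,2]<.145)&(px<90)]
  print('rim z',len(q),np.percentile(q[:,2],[25,50,75,90]).round(4) if len(q) else '')
for f,ref in(('a.npz',a),('b.npz',b)):
  z=np.load(f);P=z['P'];px=z['px'].max(2);r=np.hypot(P[...,0]-.54,P[...,1]+.229)
  q=P[(r>.036)&(r<.045)&(P[...,2]>.11)&(P[...,2]<.145)&(px<90)];print('before',len(q),np.percentile(q[:,2],[25,50,75,90]).round(4))
  m=cv2.inRange(cv2.cvtColor(ref['pixels'],cv2.COLOR_BGR2HSV),(98,150,40),(118,255,255));n,l,st,c=cv2.connectedComponentsWithStats(m);P=pts(ref)
  for i in range(1,n):
    q=P[(l==i)&(abs(P[...,2]-.124)<.005)]
    if len(q)>30:print('cap',q.mean(0).round(3),len(q))
s=manip.get_state();print(s['clock'],s['position'],s['contact_force'],s['width'])
E
```

```text
clock: 15.35
position: [0.5406, -0.23, 0.1991]
ee_rot: [0.501, 0.501, 0.499, -0.499]
contact_force: [-3.7, 3.9, 16.4]
width: 0.0303
rim z 85 [0.1243 0.1255 0.127  0.1407]
rim z 49 [0.1242 0.1256 0.1267 0.1273]
before 132 [0.133  0.1344 0.1359 0.137 ]
cap [0.566 0.146 0.124] 61
cap [0.677 0.163 0.124] 78
before 54 [0.1351 0.1358 0.1367 0.1377]
cap [0.563 0.148 0.123] 85
cap [0.675 0.165 0.123] 91
15.45 [ 0.54054946 -0.2299548   0.19904055] [-4.12639696  3.47707515 16.50139357] 0.030048888886907345
```

View pics/8.png

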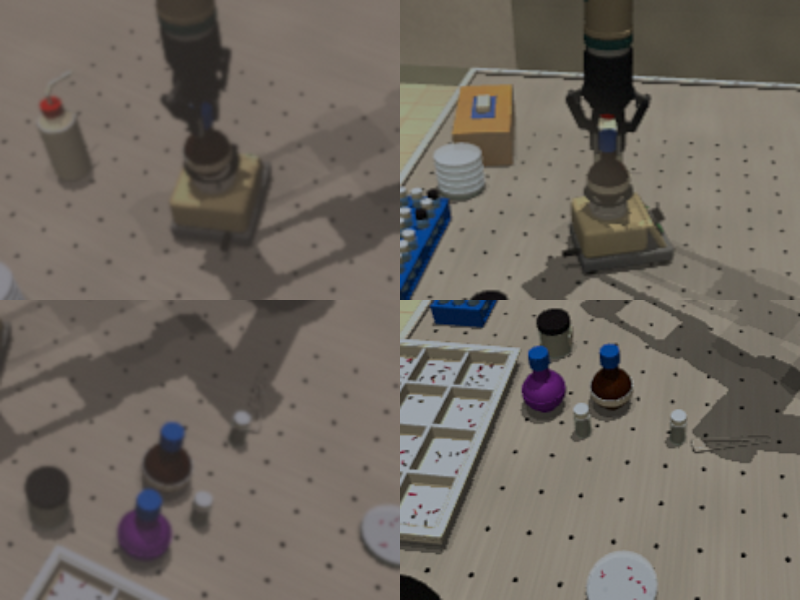

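The pictures show B upright in the ring and still gripped. The rim is down about 9–10 mm (0.1255 m now, 0.135 m before) and steady at 16.5 N. Flask A and the bystanders stand where they were, so I'm handing in.

```bash
python3 -c "
from rig import manip
print(manip.sign_off())"
```

```text
the job is handed in; nothing more can be done
None
```

The full flask is seated upright in the mixer's ring, pressed down to the cradle's stop and still gripped there. I handed the job in at about 15.5 s of the 61 s allowed.

- **Which flask was full:** the one near (0.49, 0.32) read -3.8 N when lifted. The other, near (0.57, 0.15), read only about -0.7 to -1.0 N, against a baseline of about -0.5 N. I put that empty one back, and it stands upright within about 3 mm of where it was.
- **Pressing:** at the stop the tool stopped moving while the force climbed from 11.2 to 14.2 and then 16.4 N. The cameras measured the rim about 9–10 mm lower than before (0.1255 m, from about 0.135 m).
- **Last checks:** the push held steady at about 16.5 N with the grip closed. There was also a sideways force of 4–5 N, which I left uncorrected. The other bench items look unmoved in the final pictures. No check failed.

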